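# Set the counting scale up to count mosaic tiles

### The job

An empty tub already stands on the pan of the counting scale. Get the scale ready to count tiles into it by pressing three of its keys with a fingertip, in this order: the round power key, then the wide tare key, then the count key with the six dots; press each down lightly, for a moment, and let it come up again before the next. Do not press the two plain square keys, do not touch the pan or the tub while doing it, and leave everything else on the bench where it lies.

Things in the scene. Friction and masses are not known exactly. Their poses are not given: they have to be found in the camera images.
- scale: bench counting scale, light housing 300 mm wide (its y), 330 mm deep (its x), fixed. Origin: centre of its underside, on the bench. Its +x points from the key panel to the pan: the low front edge with the keys faces the robot, turned up to 0.3 rad. Pressing it with more than 15 N is too hard
- panel_mid (a point): middle of the scale's grey front panel, which slopes up from 38 to 70 mm. All five black keys stand in one row on its lower half, 131 mm in front of the scale's origin, 23 mm gaps or more; from the robot, left to right: wide tare key, two plain square keys (zero, unit), square count key with six dots, round power key. Three display windows lie flat behind the keys
- power_key_top (a point): centre of the top of the round power key, 24 mm in diameter, at the right-hand end of the row (105 mm right of the middle). Its top is about 53 mm above the bench and 7 mm above the panel; it slopes 0.24 rad, rising towards the scale's +x. The key sinks at right angles to the panel; pressing straight down works
- tare_key_top (a point): centre of the top of the wide tare key, 46 mm along the row by 22 mm, at the left-hand end of the row (105 mm left of the middle). Its top is about 53 mm above the bench and 7 mm above the panel; it slopes 0.24 rad, rising towards the scale's +x. The key sinks at right angles to the panel; pressing straight down works
- count_key_top (a point): centre of the top of the square count key, 22 by 22 mm, six small dots on it, between the plain unit key and the round power key (45 mm right of the middle). Its top is about 53 mm above the bench and 7 mm above the panel; it slopes 0.24 rad, rising towards the scale's +x. The key sinks at right angles to the panel; pressing straight down works
- zero_key_top (a point): centre of the top of the plain square zero key, 22 by 22 mm, 45 mm left of the middle; not to be pressed
- unit_key_top (a point): centre of the top of the plain square unit key, 22 by 22 mm, in the middle of the row; not to be pressed
- power_key (a joint): travel of the power key: 0 up, 0.004 m fully down. All keys spring back by themselves; a key starts to move at 0.8 N, needs 2.8 N to work (2.5 mm down, for 0.1 s) and 4 N to go fully down
- tare_key (a joint): travel of the tare key, as for the power key
- count_key (a joint): travel of the count key, as for the power key
- zero_key (a joint): travel of the zero key, as for the power key
- unit_key (a joint): travel of the unit key, as for the power key
- pan: steel weighing pan of the scale, 212 by 276 mm, top 90 mm above the bench, its front edge 77 mm behind the middle of the key row. Origin: centre of its underside
- tub: empty clear plastic tub, loose on the pan, 110 by 140 mm, 55 mm high. Origin: centre of its underside, z up
- tile_tub: clear tub full of white tiles, 130 by 105 mm, 70 mm high, left of the scale. Origin: centre of its underside
- knife: yellow and black craft knife lying left of the key panel, 140 mm long (along its x), 20 mm wide, 19 mm high. Origin: underside, about its middle
- nippers: wheeled tile nippers lying right of the scale, 185 mm long (along its x), 80 mm wide, 19 mm high. Origin: on the bench, near the pivot
- jar: white jar with a grey cap, 68 mm in diameter, 85 mm high, right of the scale. Origin: centre of its underside
- spatula: spatula, 180 mm long (along its x), blade 65 mm wide, 20 mm high, lying on the bench in front of the scale. Origin: underside, about its middle
- sample_tile: blue tile, 48 by 48 mm, 8 mm thick, lying in front of the scale on the left. Origin: centre of its underside
Not all that is in view belongs to the job. What is shaped like the tub but pink or purple is not meant.

How it is judged (in metres and radians):
On the way, in this order (a step that is already met when the one before it is completed fails the run):
1. the power key is pressed, alone (value of joint power_key above 0.0025 m and value of joint each of tare_key, count_key, zero_key, unit_key below 0.001 m), for 0.1 s.
2. then the tare key is pressed, alone (value of joint tare_key above 0.0025 m and value of joint each of power_key, count_key, zero_key, unit_key below 0.001 m), for 0.1 s.
3. then the count key is pressed, alone (value of joint count_key above 0.0025 m and value of joint each of power_key, tare_key, zero_key, unit_key below 0.001 m), for 0.1 s.
At the end, for the whole second after the job is handed in: all five keys are up again (within 1 mm), the tub stands level and at rest on the pan within 6 mm of where it was, and every other loose thing lies within 20 mm of where it was (value of joint each of power_key, tare_key, count_key, zero_key, unit_key below 0.001 m and distance of tub from where it was at the start of the episode below 0.006 m and angle between tub's own z axis and vertical below 0.05 rad and linear speed of tub below 0.02 m/s and distance of each of tile_tub, knife, nippers, jar, spatula, sample_tile from where it was at the start of the episode below 0.02 m); the robot touches nothing.
It fails at once if a plain square key (zero or unit) is pressed 2 mm or more (value of joint any of zero_key, unit_key above 0.002 m).
It fails at once if the robot presses the scale with more than 15 N (contact force between the arm and scale above 15 N).
It fails at once if the robot touches the pan or the tub (contact force between the arm and pan above 0.5 N or contact force between the arm and tub above 0.5 N).
It fails at once if the tub is lifted or shifted (distance of tub from where it was at the start of the episode above 0.01 m).
It fails at once if another loose thing is shifted or lifted by more than 20 mm (distance of any of tile_tub, knife, nippers, jar, spatula, sample_tile from where it was at the start of the episode above 0.02 m).
It also fails if it takes over 42 s, if anything falls off the work surface, if the arm or the gripper's body presses on something with over 40 N, if the wrist force passes 120 N, or if a joint passes its speed limit or range.

### The arm

A 6-joint arm with a two-finger parallel gripper is mounted at the origin on the work surface. World frame = base frame: x ahead of the robot, y to its left, z up, the work surface at z = 0. Lengths are in mm, angles in rad, forces in N, time in s.
With the tool pointing down it reaches from about 275 to 850 mm from the base axis. Payload 5.2 kg.
Tool frame: the origin (TCP) lies at the very end of the fingers, on their centre line; the grasp point (between the pads) lies 19 mm behind it; z points along the fingers, y is the line along which they close (so a half turn about z gives the same grasp; the last joint's range is limited). The gripper opens to 85 mm and grips with 20 to 120 N. Pads are 22 mm wide; open, the fingers measure 114 mm over their backs; the gripper's body (76 mm by 85 mm) begins 54 mm behind the grasp point. The pads swing forward as they close: fully open they stand 13 mm farther back than shut.
Start: joints at [-1.475, 0.259, 1.535, -0, 1.348, -0.203], TCP at [161.926, -525.628, 231.31] pointing down, gripper open.
Joint ranges: [-3.14, 3.14], [-0.91, 2.08], [0.19, 2.58], [-1.22, 4.36], [0.22, 2.71], [-3.12, 3.12]. Speed limits (rad/s): [2.57, 2.57, 3.14, 3.14, 3.14, 3.14].

### API

Orientations are given as [roll, pitch, yaw] about the fixed x, y, z axes, in that order (R = Rz(yaw) Ry(pitch) Rx(roll)).
In Python, from rig import ctrl gives the robot as it stands. Calls block until the motion is done:
- ctrl.reach(position, orientation): joint-space move of the TCP to a pose.
- ctrl.move_linear(position, frame=None, v=150, max_force=None): straight line of the TCP; frame=None keeps the orientation; v is the mean speed in mm/s. With max_force (N) it stops when the force on the tool has changed by that much, and returns True; else False.
- ctrl.set_joints(angles): joint-space move.
- ctrl.move_gripper(opening, f_grip=None): finger opening in mm; f_grip is the grip in N (None keeps the last); returns when the fingers have stopped.
- ctrl.dwell(seconds).
- ctrl.ik(position, orientation): joint angles nearest the present ones, or None.
- ctrl.snapshot(name): name is "scene" or "side" or "wrist"; returns the picture (480x640x3 uint8, red, green, blue); there is no depth.
- ctrl.camera_info(name): a dict with "fovy" (degrees; the focal length in pixels is half the picture's height over the tangent of half this angle, whatever the lens; pixels are square), "cx", "cy" (the principal point, pixels), "R" (3x3) and "t" (3): a world point X has camera coordinates R X + t; the wrist camera has in their place "hand_eye" (4x4, takes a point from camera to tool coordinates, whose origin is the TCP and whose axes are the flange's). Camera axes: x right, y down, z forward; pixel columns grow to the right and rows downward; lengths in mm; the calibration is good to about 2 mm. A picture is of the moment at which its call begins: read the wrist's pose just before it. camera_info takes no time and is no camera call.
A pose or a line that the arm cannot do raises ctrl.PlanningError and nothing moves.
- ctrl.job_done(): hands the job in; it is judged then, once.
Readings, each from a call of its own:
- ctrl.get_clock(): time.
- ctrl.get_q(): joint angles.
- ctrl.get_joint_velocities(): joint speeds.
- ctrl.get_joint_efforts(): joint torques, N m.
- ctrl.get_eef_pos(): TCP position.
- ctrl.get_tcp_rot(): TCP orientation.
- ctrl.get_force(): force on the tool from outside, world axes, zero at the start.
- ctrl.get_moment(): the same for the moment, N m.
- ctrl.get_width(): finger opening in mm.
- ctrl.get_grasp_force(): force on a finger pad.
Only numpy, scipy, OpenCV 4.12 (cv2) and the standard library are available. Lean on these libraries where they do the work, as an engineer would, in place of code of your own. Each camera call takes 0.05 s, during which the arm holds its last target. There are 200 camera calls.

## Working session

There is one attempt and no reset: what is moved stays moved. The work goes in short steps, each a Python script; the robot and the scene stay as the last script left them, time stands still between calls to the robot, and variables do not carry over. Pictures are saved under pics/ and viewed, at most 10 in all, crops included, and the job is handed in when it is done.

```bash
mkdir -p pics; ls; python3 - <<'E'
from rig import ctrl
import cv2
for n in("scene","side"):
    im=ctrl.snapshot(n); cv2.imwrite(f"pics/{n}.png",im[:,:,::-1]); 
for n in("scene","side","wrist"): print(n,ctrl.camera_info(n))
print(ctrl.get_clock(),ctrl.get_tcp_rot())
E
```

```text
pics
scene {'fovy': 46.68286072134276, 'cx': 318.59088086260147, 'cy': 232.46030535864486, 'R': array([[-0.75694387,  0.65343876,  0.00733232],
       [ 0.45542154,  0.53554092, -0.71118714],
       [-0.468644  , -0.53498945, -0.7029645 ]]), 't': array([ 403.90490992, -199.61010015, 1576.45987811])}
side {'fovy': 55.75695714951201, 'cx': 322.30441505633075, 'cy': 239.8258046609313, 'R': array([[-0.84774777, -0.53009295, -0.01803267],
       [-0.3889611 ,  0.64443884, -0.65833719],
       [ 0.36060086, -0.55108987, -0.75250713]]), 't': array([ 456.87916098,  263.79004943, 1043.58852307])}
wrist {'fovy': 60.918931538655976, 'cx': 317.60819485625797, 'cy': 234.02491178427755, 'hand_eye': array([[-1.19898931e-03, -9.63946286e-01, -2.66094193e-01,
         6.69402825e+01],
       [ 9.99999280e-01, -1.14083255e-03, -3.73127805e-04,
        -4.23106270e-01],
       [ 5.61062451e-05, -2.66094449e-01,  9.63946960e-01,
        -1.42888501e+02],
       [ 0.00000000e+00,  0.00000000e+00,  0.00000000e+00,
         1.00000000e+00]])}
0.1 [-3.13996635e+00 -3.36009337e-04  2.98784344e-01]
```

View pics/scene.png

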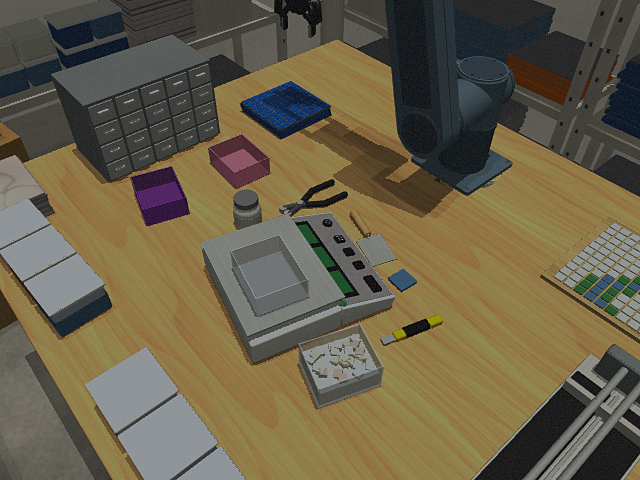

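View pics/side.png

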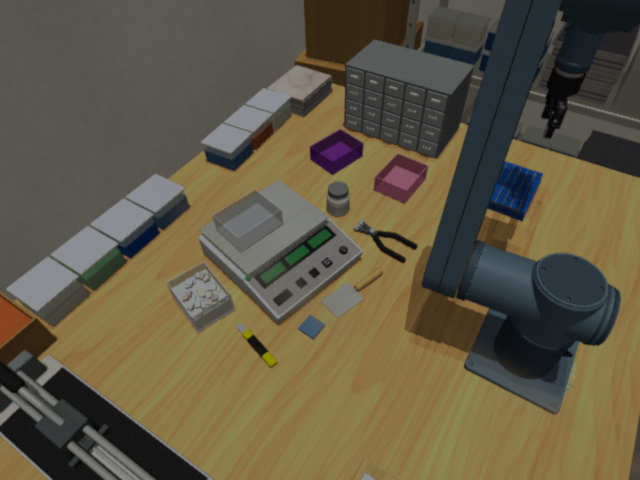

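The power key is at about (327,223) in the scene view and (343,250) in the side view. The tare key is at about (373,284) and (283,297). I'll enlarge both views to read them more closely.

```bash
python3 - <<'E'
import cv2,numpy as np
a=cv2.imread("pics/scene.png")[205:305,300:400]; b=cv2.imread("pics/side.png")[230:320,260:360]
a=cv2.resize(a,(400,400),interpolation=2);b=cv2.resize(b,(400,360),interpolation=2)
b=cv2.copyMakeBorder(b,0,40,0,0,0)
cv2.imwrite("pics/crop.png",np.hstack([a,b]))
E
```

```text
(no output)
```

View pics/crop.png

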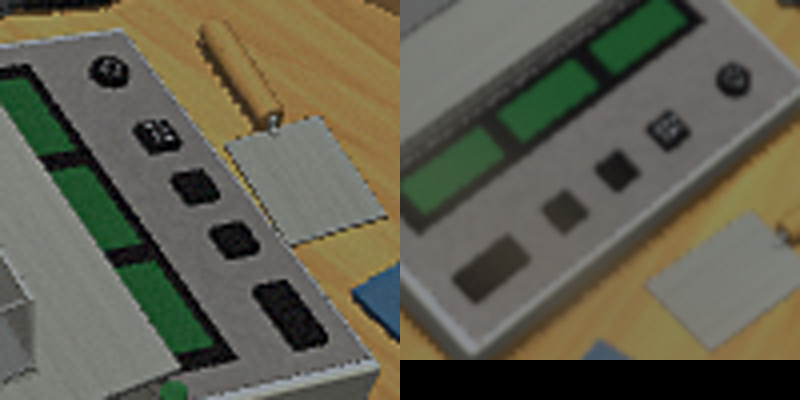

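The crop shows the key row clearly, with the dots on the key next to the round one. Scene key tops, in order power, count, unit, zero, tare: (327.5,222), (339.5,238), (348.7,250.7), (359,264), (372.7,282.5). Side: (343.5,249.2), (327,262.5), (314.2,272.2), (301.5,282.7), (282.7,296.7).

```bash
cat > h.py <<'E'
from rig import ctrl
import numpy as np, cv2
from scipy.optimize import least_squares
from scipy.spatial.transform import Rotation as Ro
S=np.array([105,45,0,-45,-105.])   # power,count,unit,zero,tare: distance right of middle
def K(c):
    f=240/np.tan(np.radians(c["fovy"])/2); return np.array([[f,0,c["cx"]],[0,f,c["cy"]],[0,0,1]])
def P(n): 
    c=ctrl.camera_info(n); return K(c)@np.c_[c["R"],c["t"]]
def wristP(pos,rpy):
    c=ctrl.camera_info("wrist"); T=np.eye(4); T[:3,:3]=Ro.from_euler("xyz",rpy).as_matrix(); T[:3,3]=pos
    return K(c)@np.linalg.inv(T@c["hand_eye"])[:3]
def proj(P,X):
    h=P@np.c_[X,np.ones(len(X))].T; return (h[:2]/h[2]).T
def row(p): # x,y,z of middle, yaw
    return np.array(p[:3])+S[:,None]*np.array([np.sin(p[3]),-np.cos(p[3]),0])
def fit(obs,p0=(480,0,53,0)):
    r=least_squares(lambda p:np.concatenate([(proj(M,row(p))-u).ravel() for M,u in obs]),p0)
    return r.x,np.sqrt(np.mean(r.fun**2))
SC=np.array([[327.5,222],[339.5,238],[348.7,250.7],[359,264],[372.7,282.5]])
SI=np.array([[343.5,249.2],[327,262.5],[314.2,272.2],[301.5,282.7],[282.7,296.7]])
E
python3 - <<'E'
from h import *
A,B=P("scene"),P("side")
X=cv2.triangulatePoints(A,B,SC.T,SI.T); print((X[:3]/X[3]).T.round(1))
p,e=fit([(A,SC),(B,SI)]); print(p,e); print(row(p).round(1))
E
```

```text
[[487.2 -22.8  50.5]
 [501.5  35.9  50. ]
 [512.8  79.2  49.9]
 [522.5 122.9  49.1]
 [537.9 181.5  50.2]]
[ 5.12403915e+02  7.93173610e+01  5.00188993e+01 -2.42354697e-01] 0.2967617675598929
[[487.2 -22.6  50. ]
 [501.6  35.6  50. ]
 [512.4  79.3  50. ]
 [523.2 123.   50. ]
 [537.6 181.2  50. ]]
```

Triangulation gives a consistent row: residual 0.3 px, z = 50, and the spacing matches the text. Next I close the gripper, check the cabinet is clear of the sweep, and look from above with the wrist camera.

```bash
python3 - <<'E'
from h import *
c=ctrl.camera_info("side"); Ki=np.linalg.inv(K(c))
C=-c["R"].T@c["t"]; rs=[]
for u in [(350,115),(430,150)]:
    d=c["R"].T@Ki@[*u,1]; X=C-d*C[2]/d[2]; rs.append(np.hypot(X[0],X[1])); print("cabinet",X.round())
if min(rs)<700: raise SystemExit("check cabinet")
ctrl.move_gripper(0,20)
ctrl.reach([512,79,230],[np.pi,0,-.242])
pos,rpy=ctrl.get_eef_pos(),ctrl.get_tcp_rot()
im=ctrl.snapshot("wrist"); cv2.imwrite("pics/w.png",im[:,:,::-1])
print(list(pos),list(rpy),ctrl.get_clock(),ctrl.get_width(),ctrl.get_force())
print(proj(wristP(pos,rpy),row([512.4,79.3,51,-.2424])).round(1))
E
```

```text
cabinet [ 816. -638.    0.]
cabinet [ 479. -595.   -0.]
[np.float64(512.1990838339788), np.float64(78.30283582188754), np.float64(230.00060177185944)] [np.float64(3.1413515020034497), np.float64(-0.00016820971654363248), np.float64(-0.24281763574156723)] 3.3917 0.04416215239350213 [ 0.25844828  0.03445396 -0.79605738]
[[447.2 207.4]
 [372.6 207.5]
 [316.6 207.6]
 [260.6 207.7]
 [186.  207.9]]
```

View pics/w.png

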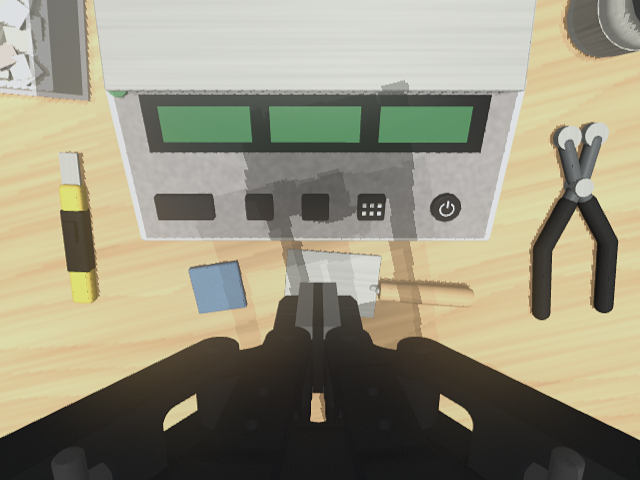

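The wrist view shows power at (446,207), count at (371,207) and tare at (185,207). These are within 1.5 px of the prediction, so the fit is good to about 1 mm. Now I press power.

```bash
cat >> h.py <<'E'
def press(i,F=4.5):
    x,y=row([512.4,79.3,0,-.2424])[i,:2]
    ctrl.move_linear([x,y,90],v=150); ctrl.move_linear([x,y,64],v=80); ctrl.dwell(.1)
    f0=ctrl.get_force()
    hit=ctrl.move_linear([x,y,47],v=12,max_force=F)
    ctrl.dwell(.25); print(hit,ctrl.get_eef_pos().round(1),(ctrl.get_force()-f0).round(2))
    ctrl.move_linear([x,y,90],v=60)
    print(ctrl.get_clock(),(ctrl.get_force()-f0).round(2))
E
python3 -c "
from h import *
press(0)"
```

```text
True [488.1 -22.9  51. ] [-0.88  0.09  5.99]
7.3833 [-1.17 -0.57  0.46]
```

Power pressed fully at z = 51 with 6 N, which matches the expected full travel. Tare next, then count.

```bash
python3 -c "
from h import *
press(4); press(1)
p=ctrl.get_eef_pos(); ctrl.move_linear([p[0],p[1],230],v=120)
cv2.imwrite('pics/end.png',ctrl.snapshot('wrist')[:,:,::-1]); print(ctrl.get_clock())"
```

```text
True [538.5 181.   51. ] [ 0.62 -0.35  4.8 ]
11.6083 [0.99 0.44 0.07]
True [502.5  35.4  51. ] [ 0.09 -0.34  5.69]
15.4333 [ 1.32 -0.09  0.25]
16.8
```

View pics/end.png

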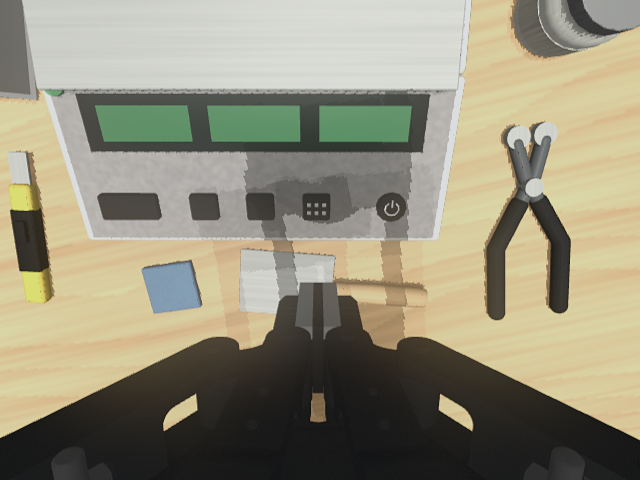

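All five keys are up, the loose things lie where they were, and the count key at (316,207) sits right above the fingertip. All three presses reached the same depth. Handing in.

```bash
python3 -c "
from rig import ctrl
print(ctrl.job_done())"
```

```text
the job is handed in; nothing more can be done
None
```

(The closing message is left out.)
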